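# Square up a chocolate slab and lay the guide rule against it

### The arm

A 6-joint arm with a two-finger parallel gripper is mounted at the origin on the work surface. World frame = base frame: x ahead of the robot, y to its left, z up, the work surface at z = 0. Lengths are in m, angles in rad, forces in N, time in s.
With the tool pointing down it reaches from about 0.225 to 0.875 m from the base axis. Payload 3.4 kg.
Tool frame: the origin (TCP) lies on the front face of the gripper's body, between the roots of the fingers; the fingertips stand robot.nose_length ahead of it and the grasp point (between the pads) lies 54 mm ahead of it (robot.nose_length is the distance from the TCP to the fingertips, in m); z points along the fingers, y is the line along which they close (so a half turn about z gives the same grasp; the last joint's range is limited). The gripper opens to 85 mm and grips with 20 to 120 N. Pads are 22 mm wide; open, the fingers measure 114 mm over their backs; the gripper's body (76 mm by 85 mm) begins 54 mm behind the grasp point. The pads swing forward as they close: fully open they stand 13 mm farther back than shut.
Start: joints at [-1.329, 0.276, 1.505, -0, 1.361, -0.121], TCP at [0.204, -0.538, 0.304] pointing down, gripper open.
Joint ranges: [-2.89, 2.89], [-0.75, 2.08], [0.22, 2.7], [-1.18, 4.32], [0.11, 2.71], [-2.7, 2.7]. Speed limits (rad/s): [2.57, 2.57, 3.14, 3.14, 3.14, 3.14].

### API

Orientations are given as [roll, pitch, yaw] about the fixed x, y, z axes, in that order (R = Rz(yaw) Ry(pitch) Rx(roll)).
In Python, from workcell import read_state, snapshot, calibration, job, robot gives the robot as it stands.
- The arm moves only by the shell command python3 -m pendant 'ROWS' [FORCE]. ROWS is JSON, a list of rows, each a list of 7 numbers: the shift along the tool's x, y, z in m, then the turn, a rotation vector about the tool's x, y, z in units of 5 degrees (1.0 is 5 degrees), then the opening, from -1 (shut) to 1 (fully open). In form: [[dx, dy, dz, wx, wy, wz, jaw], ...]. A call has 1 to 20 rows; each row shifts and turns the commanded pose from where the row before left it, along the tool's axes as they then stand; what a row does not reach is not made up. A row lasts 1/12 s, in which the tool goes at most 41.7 mm and 7.16 degrees, less where a joint would pass 70% of its speed; a pose out of reach is approached as far as the arm can. A call with a gripper value outside its range is refused whole. The fingers move at their own pace and stop on an object; FORCE is the grip in N (left out, the last holds). Time passes only in rows, so rows that do not move let the fingers close. It gives the time, the measured TCP pose, the force, the opening and the grip force at its end, in the units of the state.
- read_state(): the state, without advancing time (a new reading comes with each control period).
- snapshot(name): name is "side" or "top"; returns the picture (384x512x3 uint8, red, green, blue); there is no depth.
- calibration(name): a dict with "K" (3x3 intrinsics, pixels), "world_from_camera" (4x4, takes a point from camera to world coordinates). Camera axes: x right, y down, z forward; pixel columns grow to the right and rows downward; lengths in m; the calibration is good to about 2 mm. A picture is of the moment at which its call begins. calibration takes no time and is no camera call.
- job.hand_in(): hands the job in; it is judged then, once.
The state is a dict: "time_s": time; "joint_pos": joint angles; "qvel": joint speeds; "joint_efforts": joint torques, N m; "position": TCP position; "tool_rot": TCP orientation; "wrist_force": force on the tool from outside, world axes, zero at the start; "moment": the same for the moment, N m; "opening": finger opening in m; "finger_force": force on a finger pad.
Only numpy, scipy, OpenCV 4.12 (cv2) and the standard library are available. Lean on these libraries where they do the work, as an engineer would, in place of code of your own. Each camera call takes 0.05 s, during which the arm holds its last target. There are 200 camera calls.

### The job

Get the chocolate slab ready for trimming: push it square into the corner of the two fences on the cutting board, its long side flush against the long fence and its short end flush against the short one. Then lay the aluminium guide rule flat on the board, grip rib up, flush against the slab's free long side and roughly centred on it, so that it runs along the whole of that side. Leave the glass jar, the small brown cup and the dark offcut where they stand.

Things in the scene. Friction and masses are not known exactly. Their poses are not given: they have to be found in the camera images.
- board: Fixed light-wood cutting board, 320 (x) x 420 (y) x 20 mm thick, yawed up to 0.25 rad, +x away from the robot. Origin: centre of its underside; top 20 mm above it. On it two mid-brown wooden fences, 25 mm high, 20 mm thick, make an L: the long one along y from y = -50 to +170 mm, inner face at x = +130 facing -x; the short one along x from x = +60 to +150 mm, inner face at y = +150 facing -y.
- fence_corner (a point): The inner corner where the two fences meet, on the board's top face, at x = +130, y = +150, z = +20 mm of the board's origin. Axes as the board's. Home in this corner, the slab's origin is 45 mm from it in -x and 65 mm in -y, and the slab is yawed as the board.
- slab: Loose brown chocolate slab on the board, a block 90 (x) x 130 (y) x 35 mm high with a rough top (39 mm in places), about 0.5 kg. Too wide for most grippers: push it. Origin: centre of its underside; x across its width, y along its length. Starts 10 to 65 mm short of both fences, up to 0.25 rad askew of the board.
- rule: Loose guide rule lying flat on the robot's side of the slab: aluminium bar 36 (x) x 200 (y) x 16 mm, with a dark-wood grip rib 16 x 100 x 12 mm high along the middle of its top; 0.38 kg. Origin: centre of its underside. Starts up to 0.25 rad askew, centred within 25 mm of the slab's home in y. Flush, its origin is 63 mm from the slab's in -x. A hard push high up tips it.
- jar: Bystander: clear glass jar with a knobbed lid, filled with chocolate balls, 94 mm across, 162 mm high, standing on the counter to the right (-y) of the board. Origin: centre of its underside.
- cup: Bystander: small open brown cup, 76 mm across, 40 mm high, standing on the counter to the left (+y) of the board. Origin: centre of its underside.
- offcut: Bystander: dark chocolate offcut, 50 x 60 mm, 37 mm high, lying on the far right (+x, -y) corner area of the board, to the right of the long fence. Origin: centre of its underside.
Mind the look-alikes: they are no part of the job. Several things have the shape of the slab; the one meant has the colours described above.

How it is judged:
At the end, for the whole second after the job is handed in: Slab flat on the board, within 4 mm of home against both fences and square within 2 degrees; rule flat on the board, rib up, within 4 mm of the slab's free long side, parallel within 2 degrees, its middle within 35 mm of the slab's middle along that side; both at rest (x of slab in the frame of board between 0.081 and 0.088 m and y of slab in the frame of board between 0.081 and 0.088 m and z of slab in the frame of board between 0.015 and 0.025 m and angle between the x axis of slab and the x axis of board, either way round below 0.035 rad and angle between each of slab, rule's own z axis and vertical below 0.06 rad and x of rule in the frame of slab between -0.067 and -0.06 m and y of rule in the frame of slab between -0.035 and 0.035 m and z of rule in the frame of board between 0.015 and 0.025 m and angle between the x axis of rule and the x axis of slab, either way round below 0.035 rad and linear speed of each of slab, rule below 0.01 m/s); the robot touches nothing.
It fails at once if the lidded glass jar is shifted by more than 30 mm or knocked over (distance of jar from where it was at the start of the episode above 0.03 m or angle between jar's own z axis and vertical above 0.4 rad).
It fails at once if the small brown cup is shifted by more than 30 mm or knocked over (distance of cup from where it was at the start of the episode above 0.03 m or angle between cup's own z axis and vertical above 0.4 rad).
It fails at once if the dark chocolate offcut is shifted by more than 30 mm or knocked over (distance of offcut from where it was at the start of the episode above 0.03 m or angle between offcut's own z axis and vertical above 0.4 rad).
It also fails if it takes over 51 s, if anything falls off the work surface, if the arm or the gripper's body presses on something with over 40 N, if the wrist force passes 120 N, or if a joint passes its speed limit or range.

## Working session

There is one attempt and no reset: what is moved stays moved. The work goes in short steps, Python scripts to look and compute and a shell command to move; the robot and the scene stay as the last step left them, time stands still between calls to the robot, and variables do not carry over. Pictures are saved under pics/ and viewed, at most 10 in all, crops included, and the job is handed in when it is done.

```bash
mkdir -p pics; ls
python3 - <<'E'
from workcell import *
import cv2,numpy as np
for n in("top","side"):
    im=snapshot(n);cv2.imwrite(f"pics/{n}0.png",im[...,::-1]);c=calibration(n);print(n,np.round(c["K"],1).tolist(),np.round(c["world_from_camera"],3).tolist())
s=read_state();print(s,robot.nose_length)
E
```

```text
pics
top [[440.3, 0.0, 257.5], [0.0, 440.3, 185.2], [0.0, 0.0, 1.0]] [[-0.005, -0.999, 0.053, 0.451], [-1.0, 0.005, -0.003, 0.004], [0.003, -0.053, -0.999, 1.345], [0.0, 0.0, 0.0, 1.0]]
side [[477.0, 0.0, 256.2], [0.0, 477.0, 198.6], [0.0, 0.0, 1.0]] [[-0.852, -0.267, 0.45, -0.009], [-0.523, 0.454, -0.721, 0.845], [-0.012, -0.85, -0.526, 0.652], [0.0, 0.0, 0.0, 1.0]]
{'time_s': 0.1, 'joint_pos': array([-1.32900481e+00,  2.76540894e-01,  1.50600372e+00, -6.60447618e-06,
        1.36070263e+00, -1.21004346e-01]), 'qvel': array([-1.84857703e-03, -1.57489556e-03, -3.35996215e-03, -3.62176599e-04,
       -9.68993637e-05, -2.85342583e-03]), 'joint_efforts': array([ 2.71640631e-03, -4.17696941e+01, -2.46406353e+01,  1.21194617e-06,
        5.76719598e-03, -5.62628856e-06]), 'position': array([ 0.20396791, -0.5372335 ,  0.30312202]), 'tool_rot': array([-3.13994938e+00, -1.93314811e-04,  3.62797088e-01]), 'wrist_force': array([-0.85721803, -0.39803192, -0.26186918]), 'moment': array([0.02120153, 0.03493076, 0.01068708]), 'finger_force': 0.0, 'opening': 0.08501775875153839} 0.0726
```

View pics/top0.png

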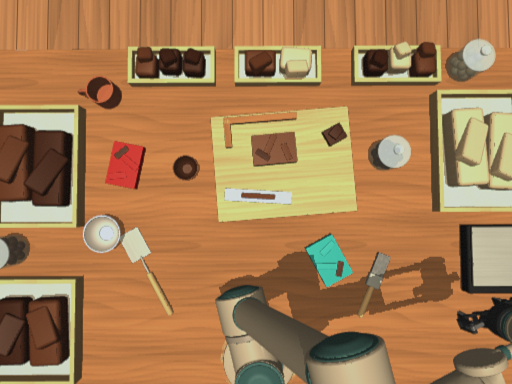

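View pics/side0.png

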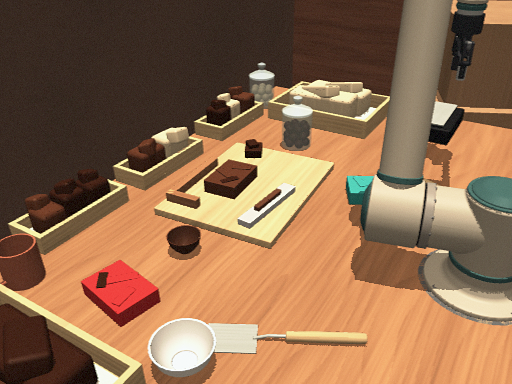

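The top view shows the board at columns 212–356 and rows 107–220. The slab is centred near (274,149), the rule near (258,197), the fence corner near (230,120), the offcut at (334,134), the jar at (394,152) and the cup at (185,167). Next I measure them.

```bash
cat > h.py <<'E'
import cv2,numpy as np
from workcell import *
def ray(uv,z,n="top"):
    c=calibration(n);T=np.array(c["world_from_camera"]);K=np.array(c["K"])
    d=np.c_[np.atleast_2d(uv),np.ones(len(np.atleast_2d(uv)))]@np.linalg.inv(K).T@T[:3,:3].T
    return (T[:3,3]+d*((z-T[2,3])/d[:,2])[:,None])[:,:2]
def rect(mask,z,box):
    m=np.zeros(mask.shape,np.uint8);x0,y0,x1,y1=box;m[y0:y1,x0:x1]=mask[y0:y1,x0:x1]*255
    m=cv2.morphologyEx(m,cv2.MORPH_CLOSE,np.ones((5,5)))
    cs,_=cv2.findContours(m,cv2.RETR_EXTERNAL,cv2.CHAIN_APPROX_NONE)
    c=max(cs,key=cv2.contourArea);P=ray(c[:,0,:].astype(float),z)
    (cx,cy),(w,h),a=cv2.minAreaRect((P*1000).astype(np.float32))
    # yaw of x axis (across the short side): direction of short side nearest +x
    if w>h: w,h,a=h,w,a+90
    a=(a+90)%180-90
    if a>90:a-=180
    return np.array([cx/1000,cy/1000]),w+1.5*2/1.5,h+2,a,c
def measure(im):
    hsv=cv2.cvtColor(im,cv2.COLOR_RGB2HSV);H,S,V=[hsv[...,i].astype(int) for i in range(3)]
    return H,S,V
E
python3 - <<'E'
from h import *
im=cv2.imread("pics/top0.png")[...,::-1].copy();H,S,V=measure(im)
for p in[(320,180),(300,119),(228,135),(285,117),(265,145),(235,196),(258,196),(205,130),(334,134),(274,185)]:print(p,H[p[1],p[0]],S[p[1],p[0]],V[p[1],p[0]])
cv2.imwrite("pics/c.png",cv2.resize(im[95:235,200:370,::-1],None,fx=4.2,fy=4.2,interpolation=cv2.INTER_CUBIC))
E
```

```text
(320, 180) 30 99 211
(300, 119) 23 115 209
(228, 135) 13 161 187
(285, 117) 13 158 208
(265, 145) 11 141 136
(235, 196) 90 9 218
(258, 196) 11 165 119
(205, 130) 13 161 185
(334, 134) 10 130 92
(274, 185) 29 100 211
```

View pics/c.png

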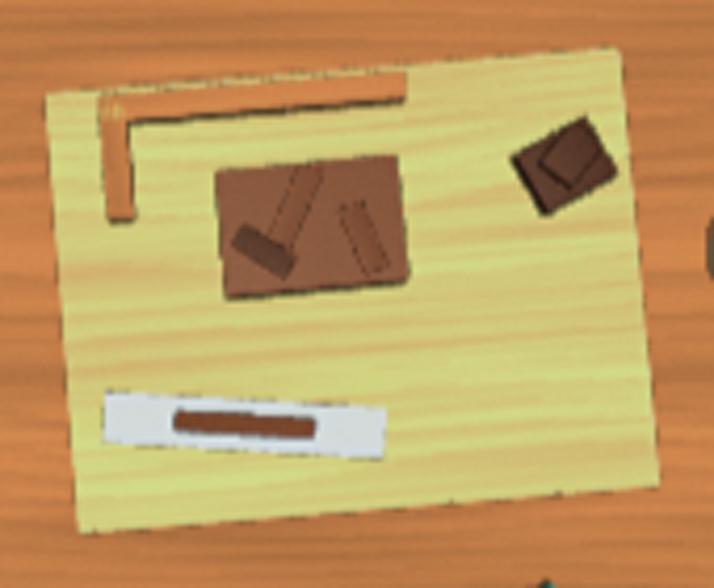

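The crop shows the board slightly yawed. The slab corners run from about (216,170) to (408,282) in crop pixels, and the rule runs from (104,392) to (385,458). The gaps to both fences are clear.

```bash
cat >> h.py <<'E'
def scene(im,slabbox=(232,122,312,172),rulebox=(216,182,300,210)):
    H,S,V=measure(im)
    bm=(H>=21)&(H<=38)&(S>60)
    out={}
    out["board"]=rect(bm,.020,(205,100,365,228))
    # bottom parts of the top face: height 37 mm with the sides unseen
    sm=((H<20)|(H>170))&(V<165)&(S>60)
    out["slab"]=rect(sm,.055,slabbox)
    out["rule"]=rect((S<45)&(V>130),.036,rulebox)
    return out
def inboard(o,bo,p):
    a=np.radians(bo[3]);R=np.array([[np.cos(a),-np.sin(a)],[np.sin(a),np.cos(a)]]);return R.T@(p-bo[0])
E
python3 - <<'E'
from h import *
im=cv2.imread("pics/top0.png")[...,::-1].copy();o=scene(im)
for k,v in o.items():print(k,np.round(v[0],4),round(v[1]),round(v[2]),round(v[3],2),'in board',np.round(inboard(o,o["board"],v[0]),4))
H,S,V=measure(im)
# fence inner corner at top z=.045 ; px from crop
for n,p in dict(corner=(131,122),longend=(405,101),shortend=(134,220)).items():
    q=ray((np.array(p)-2.1)/4.2+[200,95],.045)[0];print(n,np.round(q,4),np.round(inboard(o,o["board"],q),4))
for n,p,z in[("jar",(394,152),.15),("cup",(185,167),.04),("off",(334,134),.055)]:print(n,np.round(ray(p,z),3))
E
```

```text
board [ 0.5871 -0.0778] 321 419 4.39 in board [0. 0.]
slab [ 0.6279 -0.0477] 92 132 5.13 in board [0.043  0.0269]
rule [ 0.4889 -0.0013] 38 200 -3.55 in board [-0.092   0.0838]
corner [0.7041 0.0788] [0.1287 0.1471]
longend [ 0.7183 -0.1158] [ 0.1279 -0.0479]
shortend [0.6342 0.0768] [0.0588 0.1505]
jar [[ 0.603 -0.373]]
cup [[0.575 0.215]]
off [[ 0.67  -0.227]]
```

```bash
cat >> h.py <<'E'
from scipy.spatial.transform import Rotation as Ro
BO=np.array([.5871,-.0778]);BY=np.radians(4.39)
def b2w(x,y): c,s=np.cos(BY),np.sin(BY);return BO+[c*x-s*y,s*x+c*y]
def w2b(p): c,s=np.cos(BY),np.sin(BY);d=np.array(p)[:2]-BO;return np.array([c*d[0]+s*d[1],-s*d[0]+c*d[1]])
def plan(x,y,z,yaw_off=0):
    s=read_state();R=Ro.from_euler("xyz",s["tool_rot"]);G=Ro.from_euler("xyz",[np.pi,0,BY+np.radians(yaw_off)])
    print("move tool mm",np.round(R.inv().apply(np.r_[b2w(x,y),z]-s["position"])*1000,1),"then rotvec units",np.round((R.inv()*G).as_rotvec(degrees=True)/5,2),"j",np.round(s["joint_pos"],2),"t",s["time_s"])
    print("TCP board",np.round(w2b(s["position"]),4),"z",s["position"][2].round(4),"F",np.round(s["wrist_force"],1))
E
python3 -c "
from h import *
plan(-.030,.027,.20)"
```

```text
move tool mm [ 500.1 -327.8  103.8] then rotvec units [-0.02  0.    3.28] j [-1.33  0.28  1.51 -0.    1.36 -0.12] t 0.1
TCP board [-0.4172 -0.4288] z 0.3031 F [-0.9 -0.4 -0.3]
```

```bash
python3 -m pendant '[[0.0278,-0.0182,0,0,0,0,1],[0.0278,-0.0182,0,0,0,0,1],[0.0278,-0.0182,0,0,0,0,1],[0.0278,-0.0182,0,0,0,0,1],[0.0278,-0.0182,0,0,0,0,1],[0.0278,-0.0182,0,0,0,0,1],[0.0278,-0.0182,0,0,0,0,1],[0.0278,-0.0182,0,0,0,0,1],[0.0278,-0.0182,0,0,0,0,1],[0.0278,-0.0182,0,0,0,0,1],[0.0278,-0.0182,0,0,0,0,1],[0.0278,-0.0182,0,0,0,0,1],[0.0278,-0.0182,0,0,0,0,1],[0.0278,-0.0182,0,0,0,0,1],[0.0278,-0.0182,0,0,0,0,1],[0.0278,-0.0182,0,0,0,0,1],[0.0278,-0.0182,0,0,0,0,1],[0.0278,-0.0182,0,0,0,0,1]]' && python3 -m pendant '[[0,0,0.026,0,0,1.1,1],[0,0,0.026,0,0,1.1,1],[0,0,0.026,0,0,1.08,1],[0,0,0.026,0,0,0,1],[0,0,0,0,0,0,1]]'
python3 -c "
from h import *
plan(-.030,.027,.108)"
```

```text
time_s: 1.6
position: [0.5561, -0.0521, 0.3035]
tool_rot: [-3.141, 0.001, 0.363]
wrist_force: [-0.1, -0.3, 0.8]
opening: 0.0855
finger_force: 0.0
time_s: 2.02
position: [0.5523, -0.0528, 0.1946]
tool_rot: [-3.138, 0.011, 0.077]
wrist_force: [-1.5, -0.3, -0.1]
opening: 0.0855
finger_force: 0.0
move tool mm [ 3.8  0.9 86.5] then rotvec units [-0.04  0.13  0.  ] j [-0.22  0.33  1.71 -0.    1.11  1.27] t 2.0167
TCP board [-0.0328  0.0276] z 0.1946 F [-1.5 -0.3 -0.1]
```

```bash
python3 -m pendant '[[0,0,0.025,0,0,0,1],[0,0,0.025,0,0,0,1],[0,0,0.025,0,0,0,1],[0,0,0.013,0,0,0,1],[0,0,0.002,0,0,0,1],[0,0,0.002,0,0,0,1],[0,0,0,0,0,0,1]]' && python3 -m pendant '[[0,0,0.001,0,0,0,1],[0,0,0.001,0,0,0,1],[0,0,0,0,0,0,1]]'
python3 -c "
from h import *
plan(-.030,.027,.1)
cv2.imwrite('pics/s1.png',cv2.resize(snapshot('side')[90:250,140:350,::-1],None,fx=3.5,fy=3.5))"
```

```text
time_s: 2.6
position: [0.5565, -0.054, 0.109]
tool_rot: [3.141, -0.002, 0.077]
wrist_force: [0.4, 0.6, 0.4]
opening: 0.0855
finger_force: 0.0
time_s: 2.85
position: [0.5561, -0.0539, 0.1068]
tool_rot: [3.141, -0.002, 0.077]
wrist_force: [-0.0, 0.1, -0.1]
opening: 0.0853
finger_force: 0.0
move tool mm [-0.9 -0.8  6.8] then rotvec units [ 0.01 -0.02 -0.  ] j [-0.22  0.43  1.82 -0.    0.89  1.27] t 2.85
TCP board [-0.0291  0.0263] z 0.1068 F [-0.   0.1 -0.1]
```

View pics/s1.png

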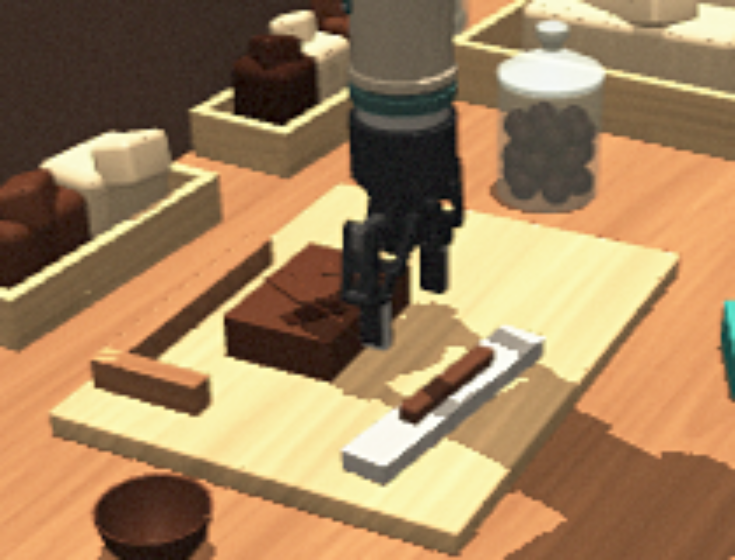

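The fingers stand in the gap between the slab and the rule, with the tips still well above the board. When open they are shorter, so I go lower.

```bash
python3 -m pendant '[[0,0,0.004,0,0,0,1],[0,0,0.004,0,0,0,1],[0,0,0.004,0,0,0,1],[0,0,0.003,0,0,0,1],[0,0,0.002,0,0,0,1],[0,0,0.002,0,0,0,1],[0,0,0,0,0,0,1]]' && python3 -m pendant '[[0,0,0.001,0,0,0,1],[0,0,0.001,0,0,0,1],[0,0,0.001,0,0,0,1],[0,0,0,0,0,0,1]]'
```

```text
time_s: 3.48
position: [0.5554, -0.0537, 0.0863]
tool_rot: [-3.141, 0.001, 0.077]
wrist_force: [-0.1, -0.3, 0.2]
opening: 0.0855
finger_force: 0.0
time_s: 3.82
position: [0.5556, -0.0537, 0.0838]
tool_rot: [3.142, 0.0, 0.077]
wrist_force: [-0.4, 1.2, 0.4]
opening: 0.0854
finger_force: 0.0
```

```bash
python3 -m pendant '[[0.004,0,0,0,0,0,1],[0.004,0,0,0,0,0,1],[0.004,0,0,0,0,0,1],[0.004,0,0,0,0,0,1],[0.004,0,0,0,0,0,1],[0.004,0,0,0,0,0,1],[0.004,0,0,0,0,0,1],[0.004,0,0,0,0,0,1],[0.004,0,0,0,0,0,1],[0.004,0,0,0,0,0,1],[0.004,0,0,0,0,0,1],[0.003,0,0,0,0,0,1],[0.003,0,0,0,0,0,1],[0,0,0,0,0,0,1]]' && python3 -m pendant '[[0.002,0,0,0,0,0,1],[0.002,0,0,0,0,0,1],[0,0,0,0,0,0,1]]' && python3 -m pendant '[[0.0015,0,0,0,0,0,1],[0.0015,0,0,0,0,0,1],[0,0,0,0,0,0,1]]'
python3 -c "
from h import *
plan(.03,.027,.1)"
```

```text
time_s: 4.98
position: [0.6032, -0.0496, 0.0836]
tool_rot: [-3.141, 0.006, 0.077]
wrist_force: [-7.0, -0.5, 4.6]
opening: 0.0851
finger_force: 3.0
time_s: 5.23
position: [0.6068, -0.0493, 0.0836]
tool_rot: [-3.141, 0.007, 0.077]
wrist_force: [-8.3, -0.2, 5.1]
opening: 0.0854
finger_force: 3.5
time_s: 5.48
position: [0.6097, -0.0491, 0.0836]
tool_rot: [-3.141, 0.007, 0.077]
wrist_force: [-7.3, -0.7, 5.7]
opening: 0.0854
finger_force: 3.6
move tool mm [  5.2  -0.2 -16.4] then rotvec units [-0.01  0.08  0.01] j [-0.19  0.52  1.71 -0.    0.92  1.3 ] t 5.4833
TCP board [0.0247 0.0269] z 0.0836 F [-7.3 -0.7  5.7]
```

```bash
python3 -m pendant '[[0.002,0,0,0,0,0,1],[0.002,0,0,0,0,0,1],[0,0,0,0,0,0,1]]' && python3 -m pendant '[[0.001,0,0,0,0,0,1],[0.001,0,0,0,0,0,1],[0,0,0,0,0,0,1]]' && python3 -m pendant '[[0.001,0,0,0,0,0,1],[0.001,0,0,0,0,0,1],[0,0,0,0,0,0,1]]'
```

```text
time_s: 5.73
position: [0.6139, -0.0488, 0.0836]
tool_rot: [-3.141, 0.007, 0.077]
wrist_force: [-7.2, -0.5, 4.7]
opening: 0.0854
finger_force: 3.3
time_s: 5.98
position: [0.6144, -0.0488, 0.0836]
tool_rot: [-3.141, 0.01, 0.077]
wrist_force: [-10.0, -1.5, 7.3]
opening: 0.0854
finger_force: 5.1
time_s: 6.23
position: [0.6145, -0.0488, 0.0836]
tool_rot: [-3.14, 0.014, 0.077]
wrist_force: [-13.8, -2.3, 11.5]
opening: 0.0854
finger_force: 7.3
```

The slab has stopped on the long fence, at about 14 N. Now I go round to its near short end, turning the tool 90° and closing the jaws partly.

```bash
python3 -m pendant '[[-0.01,0,0,0,0,0,1],[-0.012,0,0,0,0,0,1],[0,0,-0.035,0,0,0,0.18],[0,0,-0.035,0,0,0,0.18],[0.025,0.030,0,0,0,0,0.18],[0.026,0.033,0,0,0,0,0.18],[0.026,0.033,0,0,0,0,0.18],[0,0,0,0,0,0,0.18]]' && python3 -m pendant '[[0,0,0,0,0,-1.286,0.18],[0,0,0,0,0,-1.286,0.18],[0,0,0,0,0,-1.286,0.18],[0,0,0,0,0,-1.286,0.18],[0,0,0,0,0,-1.286,0.18],[0,0,0,0,0,-1.286,0.18],[0,0,0,0,0,-1.286,0.18],[0,0,0,0,0,-1.286,0.18],[0,0,0,0,0,-1.286,0.18],[0,0,0,0,0,-1.286,0.18],[0,0,0,0,0,-1.286,0.18],[0,0,0,0,0,-1.286,0.18],[0,0,0,0,0,-1.286,0.18],[0,0,0,0,0,-1.286,0.18],[0,0,0,0,0,0,0.18]]'
python3 - <<'E'
from h import *
plan(.085,-.073,.098,90)
im=snapshot('top');cv2.imwrite('pics/t2.png',cv2.resize(im[95:235,200:370,::-1],None,fx=4.2,fy=4.2,interpolation=cv2.INTER_CUBIC))
E
```

```text
time_s: 6.9
position: [0.6883, -0.1462, 0.1543]
tool_rot: [3.135, -0.009, 0.074]
wrist_force: [0.9, 0.8, 0.0]
opening: 0.0504
finger_force: 0.0
time_s: 8.15
position: [0.6824, -0.1396, 0.1536]
tool_rot: [3.141, 0.0, 1.649]
wrist_force: [-0.2, -0.3, 0.5]
opening: 0.0503
finger_force: 0.0
move tool mm [-4.  -5.3 55.6] then rotvec units [0.01 0.   0.02] j [-0.3   0.56  1.43  0.    1.15 -0.38] t 8.15
TCP board [ 0.0903 -0.0689] z 0.1536 F [-0.2 -0.3  0.5]
```

View pics/t2.png

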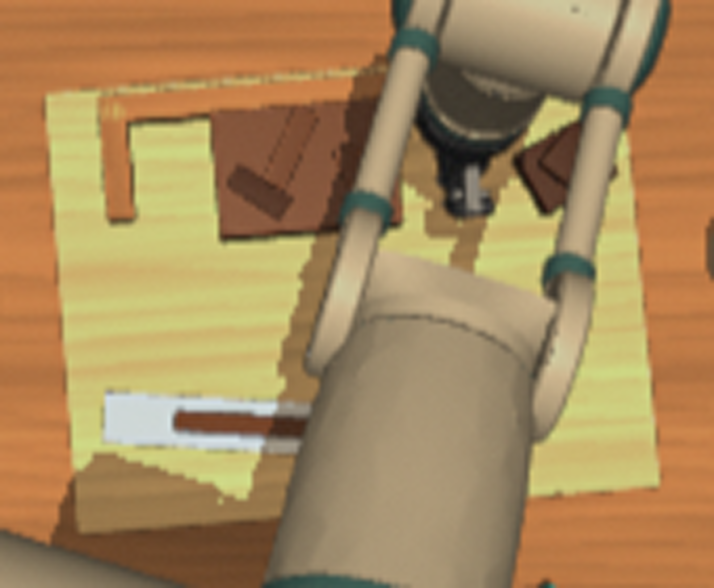

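The slab lies along the long fence, and the gripper (about (468,190) in the crop) is in the gap between the slab's end and the offcut. I lower it and push toward the short fence.

```bash
python3 -m pendant '[[-0.004,-0.005,0.018,0,0,0,0.18],[0,0,0.018,0,0,0,0.18],[0,0,0.012,0,0,0,0.18],[0,0,0.004,0,0,0,0.18],[0,0,0.002,0,0,0,0.18],[0,0,0,0,0,0,0.18]]' && python3 -m pendant '[[0.005,0,0,0,0,0,0.18],[0.005,0,0,0,0,0,0.18],[0.005,0,0,0,0,0,0.18],[0.005,0,0,0,0,0,0.18],[0.005,0,0,0,0,0,0.18],[0.005,0,0,0,0,0,0.18],[0.004,0,0,0,0,0,0.18],[0.004,0,0,0,0,0,0.18],[0.004,0,0,0,0,0,0.18],[0.004,0,0,0,0,0,0.18],[0.004,0,0,0,0,0,0.18],[0.004,0,0,0,0,0,0.18],[0.004,0,0,0,0,0,0.18],[0.004,0,0,0,0,0,0.18],[0,0,0,0,0,0,0.18]]'
python3 -c "
from h import *
plan(.085,.009,.1,90)"
```

```text
time_s: 8.7
position: [0.6777, -0.1441, 0.0997]
tool_rot: [3.142, -0.0, 1.647]
wrist_force: [-0.2, -0.0, -0.4]
opening: 0.0502
finger_force: 0.0
time_s: 9.95
position: [0.6729, -0.0827, 0.1004]
tool_rot: [3.141, 0.002, 1.649]
wrist_force: [-0.0, -4.4, 2.0]
opening: 0.0506
finger_force: 1.8
move tool mm [20.4 -0.2  0.4] then rotvec units [0.01 0.02 0.01] j [-0.22  0.58  1.54 -0.    1.02 -0.3 ] t 9.95
TCP board [ 0.0852 -0.0114] z 0.1004 F [-0.  -4.4  2. ]
```

```bash
python3 -m pendant '[[0.004,0,0,0,0,0,0.18],[0.004,0,0,0,0,0,0.18],[0.004,0,0,0,0,0,0.18],[0.003,0,0,0,0,0,0.18],[0,0,0,0,0,0,0.18]]' && python3 -m pendant '[[0.002,0,0,0,0,0,0.18],[0.002,0,0,0,0,0,0.18],[0,0,0,0,0,0,0.18]]' && python3 -m pendant '[[0.001,0,0,0,0,0,0.18],[0.001,0,0,0,0,0,0.18],[0,0,0,0,0,0,0.18]]'
python3 -c "
from h import *
plan(.085,.009,.1,90)"
```

```text
time_s: 10.37
position: [0.6718, -0.0679, 0.1004]
tool_rot: [3.141, 0.002, 1.648]
wrist_force: [-0.9, -4.1, 1.0]
opening: 0.0503
finger_force: 2.2
time_s: 10.62
position: [0.6716, -0.0643, 0.1005]
tool_rot: [3.141, 0.002, 1.648]
wrist_force: [-0.3, -5.6, 3.1]
opening: 0.0508
finger_force: 2.7
time_s: 10.87
position: [0.6714, -0.0626, 0.1005]
tool_rot: [3.141, 0.002, 1.648]
wrist_force: [0.0, -6.5, 2.5]
opening: 0.0506
finger_force: 3.0
move tool mm [ 0.3 -0.3  0.5] then rotvec units [0.01 0.03 0.01] j [-0.2   0.58  1.55 -0.    1.02 -0.27] t 10.8667
TCP board [0.0853 0.0087] z 0.1005 F [ 0.  -6.5  2.5]
```

```bash
python3 -m pendant '[[0.001,0,0,0,0,0,0.18],[0.001,0,0,0,0,0,0.18],[0,0,0,0,0,0,0.18]]' && python3 -m pendant '[[0.001,0,0,0,0,0,0.18],[0.001,0,0,0,0,0,0.18],[0,0,0,0,0,0,0.18]]' && python3 -m pendant '[[0.001,0,0,0,0,0,0.18],[0.001,0,0,0,0,0,0.18],[0,0,0,0,0,0,0.18]]'
```

```text
time_s: 11.12
position: [0.6713, -0.0608, 0.1005]
tool_rot: [3.141, 0.003, 1.648]
wrist_force: [0.2, -6.6, 2.8]
opening: 0.0501
finger_force: 3.2
time_s: 11.37
position: [0.6713, -0.0605, 0.1005]
tool_rot: [3.141, 0.006, 1.649]
wrist_force: [0.8, -11.3, 2.4]
opening: 0.0502
finger_force: 5.5
time_s: 11.62
position: [0.6712, -0.0603, 0.1005]
tool_rot: [3.141, 0.009, 1.649]
wrist_force: [-0.2, -15.9, 0.5]
opening: 0.0502
finger_force: 7.8
```

The slab is home against both fences, stopped at about 16 N. Next I go behind the rule.

```bash
python3 -m pendant '[[-0.012,0,0,0,0,0,0.18],[-0.015,0,0,0,0,0,0.18],[0,0,-0.03,0,0,0,0.18],[0,0,-0.03,0,0,1.286,0.18],[0,0,0,0,0,1.286,0.18],[0,0,0,0,0,1.286,0.18],[0,0,0,0,0,1.286,0.18],[0,0,0,0,0,1.286,0.18],[0,0,0,0,0,1.286,0.18],[0,0,0,0,0,1.286,0.18],[0,0,0,0,0,1.286,1],[0,0,0,0,0,1.286,1],[0,0,0,0,0,1.286,1],[0,0,0,0,0,1.286,1],[0,0,0,0,0,1.286,1],[0,0,0,0,0,1.286,1],[0,0,0,0,0,1.286,1],[0,0,0,0,0,0,1]]' && python3 -m pendant '[[-0.0227,-0.01,0,0,0,0,1],[-0.0227,-0.01,0,0,0,0,1],[-0.0227,-0.01,0,0,0,0,1],[-0.0227,-0.01,0,0,0,0,1],[-0.0227,-0.01,0,0,0,0,1],[-0.0227,-0.01,0,0,0,0,1],[-0.0227,-0.01,0,0,0,0,1],[-0.0227,-0.01,0,0,0,0,1],[-0.0227,-0.01,0,0,0,0,1],[-0.0227,-0.01,0,0,0,0,1],[0,0,0,0,0,0,1],[0,0,0,0,0,0,1]]'
python3 - <<'E'
from h import *
plan(-.145,.084,.084)
im=snapshot('top');cv2.imwrite('pics/t3.png',cv2.resize(im[95:235,200:370,::-1],None,fx=4.2,fy=4.2,interpolation=cv2.INTER_CUBIC))
E
```

```text
time_s: 13.12
position: [0.6726, -0.0821, 0.1595]
tool_rot: [-3.14, 0.001, 0.074]
wrist_force: [1.0, -0.3, 0.2]
opening: 0.0857
finger_force: 0.0
time_s: 14.12
position: [0.4376, 0.0005, 0.16]
tool_rot: [-3.141, 0.0, 0.079]
wrist_force: [0.3, 0.5, 0.9]
opening: 0.0854
finger_force: 0.0
move tool mm [-1.9  5.6 76. ] then rotvec units [-0.01  0.    0.03] j [-0.16  0.21  2.    0.    0.93  1.33] t 14.1167
TCP board [-0.1431  0.0896] z 0.16 F [0.3 0.5 0.9]
```

View pics/t3.png

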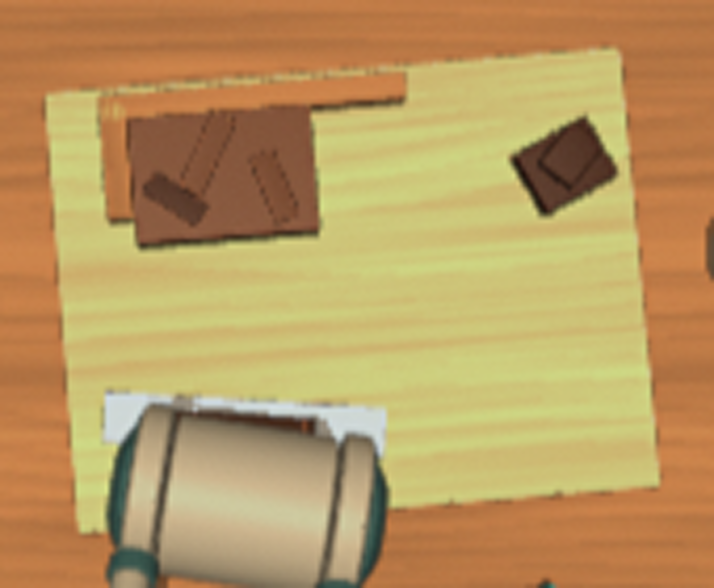

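The slab is in the corner (crop (128,108)–(320,245)) and the rule is untouched below it. I lower the gripper behind the rule.

```bash
python3 -m pendant '[[-0.002,0.003,0.02,0,0,0,1],[0,0.003,0.02,0,0,0,1],[0,0,0.02,0,0,0,1],[0,0,0.008,0,0,0,1],[0,0,0.004,0,0,0,1],[0,0,0.002,0,0,0,1],[0,0,0.002,0,0,0,1],[0,0,0,0,0,0,1]]'
python3 -c "
from h import *
plan(-.034,.084,.084)
cv2.imwrite('pics/s4.png',cv2.resize(snapshot('side')[110:260,140:350,::-1],None,fx=3.5,fy=3.5))"
```

```text
time_s: 14.83
position: [0.4379, -0.0062, 0.0842]
tool_rot: [3.141, -0.001, 0.077]
wrist_force: [-0.2, 0.6, -0.7]
opening: 0.0856
finger_force: 0.0
move tool mm [109.3  -1.2   0.4] then rotvec units [ 0.   -0.01  0.  ] j [-0.17  0.33  2.1  -0.    0.71  1.32] t 14.8333
TCP board [-0.1433  0.0828] z 0.0842 F [-0.2  0.6 -0.7]
```

View pics/s4.png

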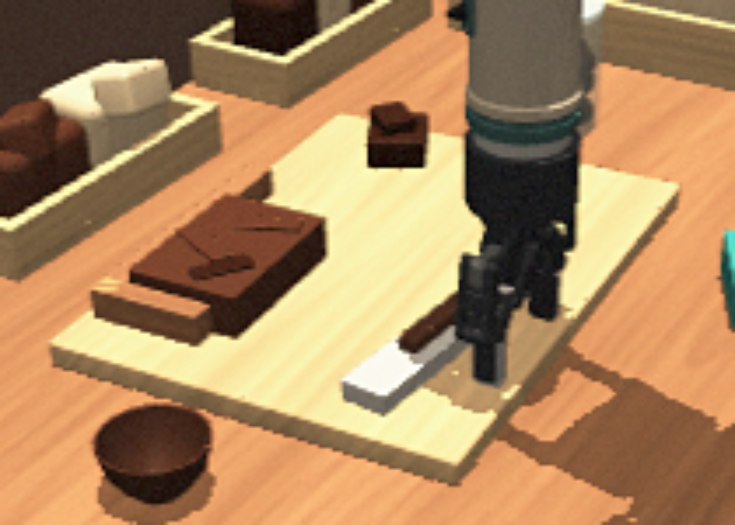

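The fingers stand behind the rule with their tips close to the board. I push the rule toward the slab.

```bash
python3 -m pendant '[[0.004,0,0,0,0,0,1],[0.004,0,0,0,0,0,1],[0.004,0,0,0,0,0,1],[0.004,0,0,0,0,0,1],[0.004,0,0,0,0,0,1],[0.004,0,0,0,0,0,1],[0.004,0,0,0,0,0,1],[0.004,0,0,0,0,0,1],[0.004,0,0,0,0,0,1],[0.004,0,0,0,0,0,1],[0.004,0,0,0,0,0,1],[0.004,0,0,0,0,0,1]]' && python3 -m pendant '[[0.004,0,0,0,0,0,1],[0.004,0,0,0,0,0,1],[0.004,0,0,0,0,0,1],[0.004,0,0,0,0,0,1],[0.004,0,0,0,0,0,1],[0.004,0,0,0,0,0,1],[0.004,0,0,0,0,0,1],[0.004,0,0,0,0,0,1],[0.004,0,0,0,0,0,1],[0.004,0,0,0,0,0,1],[0.004,0,0,0,0,0,1],[0.004,0,0,0,0,0,1],[0.004,0,0,0,0,0,1],[0.004,0,0,0,0,0,1],[0.004,0,0,0,0,0,1],[0.004,0,0,0,0,0,1],[0.004,0,0,0,0,0,1],[0.004,0,0,0,0,0,1],[0.004,0,0,0,0,0,1],[0,0,0,0,0,0,1]]'
python3 -c "
from h import *
plan(-.007,.084,.084)"
```

```text
time_s: 15.88
position: [0.4839, -0.0022, 0.0837]
tool_rot: [-3.141, 0.004, 0.077]
wrist_force: [-7.0, -0.6, 6.0]
opening: 0.0857
finger_force: 3.1
time_s: 17.55
position: [0.5617, 0.0037, 0.0837]
tool_rot: [-3.141, -0.001, 0.077]
wrist_force: [-2.4, 0.5, 1.1]
opening: 0.0851
finger_force: 1.3
move tool mm [12.1 -0.8 -0.3] then rotvec units [-0.   -0.01  0.  ] j [-0.12  0.46  1.83  0.    0.85  1.38] t 17.55
TCP board [-0.0191  0.0832] z 0.0837 F [-2.4  0.5  1.1]
```

```bash
python3 -m pendant '[[0.003,0,0,0,0,0,1],[0.003,0,0,0,0,0,1],[0.002,0,0,0,0,0,1],[0,0,0,0,0,0,1]]' && python3 -m pendant '[[0.001,0,0,0,0,0,1],[0.001,0,0,0,0,0,1],[0,0,0,0,0,0,1]]' && python3 -m pendant '[[0.001,0,0,0,0,0,1],[0.001,0,0,0,0,0,1],[0,0,0,0,0,0,1]]' && python3 -m pendant '[[0.001,0,0,0,0,0,1],[0.001,0,0,0,0,0,1],[0,0,0,0,0,0,1]]'
```

```text
time_s: 17.88
position: [0.5695, 0.0041, 0.0838]
tool_rot: [-3.142, -0.001, 0.077]
wrist_force: [-2.0, 0.2, 0.7]
opening: 0.0856
finger_force: 1.1
time_s: 18.13
position: [0.571, 0.0042, 0.0837]
tool_rot: [3.142, -0.0, 0.077]
wrist_force: [-1.5, -0.6, -1.4]
opening: 0.0855
finger_force: 1.1
time_s: 18.38
position: [0.5735, 0.0043, 0.0838]
tool_rot: [3.141, -0.001, 0.076]
wrist_force: [-1.9, 0.3, -1.0]
opening: 0.0855
finger_force: 0.8
time_s: 18.63
position: [0.5739, 0.0043, 0.0838]
tool_rot: [3.141, 0.002, 0.077]
wrist_force: [-4.4, -1.7, 1.4]
opening: 0.0853
finger_force: 2.4
```

```bash
python3 -m pendant '[[0.001,0,0,0,0,0,1],[0.001,0,0,0,0,0,1],[0,0,0,0,0,0,1]]' && python3 -m pendant '[[0.001,0,0,0,0,0,1],[0.001,0,0,0,0,0,1],[0,0,0,0,0,0,1]]'
```

```text
time_s: 18.88
position: [0.5742, 0.0043, 0.0838]
tool_rot: [3.142, 0.006, 0.077]
wrist_force: [-9.0, -2.3, 5.8]
opening: 0.0852
finger_force: 4.3
time_s: 19.13
position: [0.5744, 0.0044, 0.0839]
tool_rot: [-3.142, 0.01, 0.077]
wrist_force: [-12.5, -1.9, 8.5]
opening: 0.0853
finger_force: 6.2
```

Everything is seated. I retract and check.

```bash
python3 -m pendant '[[-0.004,0,0,0,0,0,1],[-0.01,0,0,0,0,0,1],[-0.03,0,0,0,0,0,1],[-0.03,0,0,0,0,0,1],[-0.02,0,-0.03,0,0,0,1],[-0.02,0,-0.03,0,0,0,1],[-0.03,0,-0.03,0,0,0,1],[-0.03,0,-0.03,0,0,0,1],[-0.03,0,-0.02,0,0,0,1],[0,0,0,0,0,0,1],[0,0,0,0,0,0,1]]'
python3 - <<'E'
from h import *
im=snapshot('top');o=scene(im,(218,115,312,158),(216,140,310,185))
for k,v in o.items():print(k,np.round(v[0],4),round(v[1]),round(v[2]),round(v[3],2),np.round(w2b(v[0]),4))
cv2.imwrite('pics/t5.png',cv2.resize(im[95:235,200:370,::-1],None,fx=4.2,fy=4.2,interpolation=cv2.INTER_CUBIC))
E
```

```text
time_s: 20.05
position: [0.3767, -0.0109, 0.2245]
tool_rot: [3.14, -0.007, 0.076]
wrist_force: [0.5, 0.2, -0.2]
opening: 0.0853
finger_force: 0.0
board [ 0.587  -0.0778] 321 419 4.4 [-0.0001  0.    ]
slab [ 0.6562 -0.0099] 113 214 3.87 [0.0741 0.0624]
rule [0.6027 0.0106] 39 201 4.38 [0.0223 0.0869]
```

View pics/t5.png

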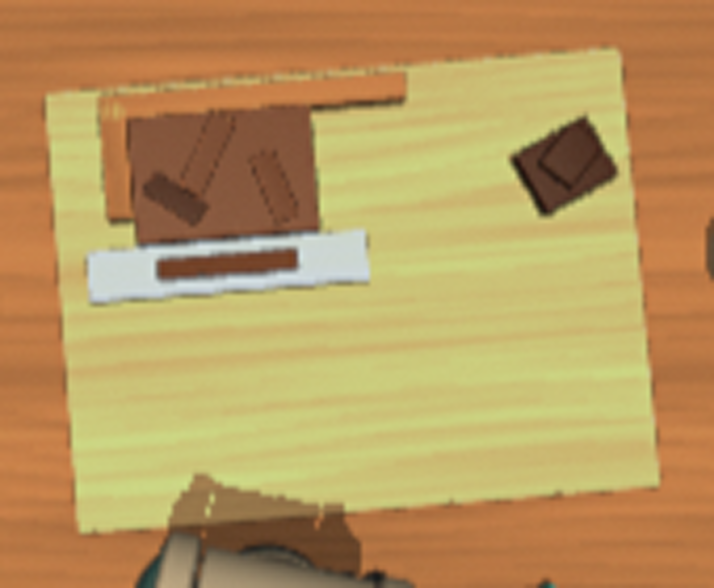

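The picture shows the slab in the corner and the rule flush along its free side (crop (88,230)–(370,303)). The rule measures x = 22.3 mm against the ideal 22, with a yaw of 4.38° against the board's 4.40°. The slab mask merged with the fence, but its edges look flush and both pushes stopped firmly on the fences.

```bash
python3 -c "
from workcell import job
print(job.hand_in())"
```

```text
the job is handed in; nothing more can be done
None
```

I handed the job in at about 20 s: the slab is pushed home against both fences and the rule lies flush along its free long side. The rule measured within 1 mm of its ideal x; the slab's final position was judged by eye and push force only, as its last measurement failed. The jar, cup and offcut were not touched, and hand-in returned no verdict.

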